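Press a blister card: close the lid and hold the clamp knob at its third click

ROBOT

A 6-joint arm with a two-finger parallel gripper is mounted at the origin on a cart in front of the work surface, level with it; the furniture and walls round the work are solid. World frame = base frame: x ahead of the robot, y to its left, z up, the work surface at z = 0. Lengths are in m, angles in rad, forces in N, time in s.
With the tool pointing down it reaches from about 0.375 to 0.975 m from the base axis. Payload 3.8 kg.
Tool frame: the origin (TCP) lies at the very end of the fingers, on their centre line; the grasp point (between the pads) lies 19 mm behind it; z points along the fingers, y is the line along which they close (so a half turn about z gives the same grasp; the last joint's range is limited). The gripper opens to 85 mm and grips with 20 to 120 N. Pads are 22 mm wide; open, the fingers measure 114 mm over their backs; the gripper's body (76 mm by 85 mm) begins 54 mm behind the grasp point. The pads swing forward as they close: fully open they stand 13 mm farther back than shut.
Start: joints at [-1.324, 0.264, 1.604, -0, 1.274, -0.037], TCP at [0.189, -0.648, 0.231] pointing down, gripper open.
Joint ranges: [-2.63, 2.63], [-0.94, 2.18], [0.31, 2.57], [-1.31, 4.45], [0, 2.66], [-2.55, 2.55]. Speed limits (rad/s): [2.57, 2.57, 3.14, 3.14, 3.14, 3.14].

INTERFACE

Orientations are given as a rotation vector (axis times angle).
In Python, from workcell import bot gives the robot as it stands.
- The arm moves only by the shell command python3 -m creep 'ROWS' [FORCE]. ROWS is JSON, a list of rows, each a list of 5 numbers: the shift along the tool's x, y, z in units of 0.05 m (1.0 is 0.05 m), then the turn about the tool's z in units of 0.1 rad (1.0 is 0.1 rad), then the opening, from 0 (shut) to 1 (fully open). In form: [[tx, ty, tz, spin, hand], ...]. A call has 1 to 20 rows; each row shifts and turns the commanded pose from where the row before left it, along the tool's axes as they then stand; what a row does not reach is not made up. A row lasts 1/8 s, in which the tool goes at most 62.5 mm and 10.7 degrees, less where a joint would pass 70% of its speed; a pose out of reach is approached as far as the arm can. A call with a number of a shift or a turn outside -1 to 1 is refused whole. A call with a gripper value outside its range is refused whole. The fingers move at their own pace and stop on an object; FORCE is the grip in N (left out, the last holds). Time passes only in rows, so rows that do not move let the fingers close. It gives the time, the measured TCP pose, the force, the opening and the grip force at its end, in the units of the state.
- bot.read_state(): the state, without advancing time (a new reading comes with each control period).
- bot.read_camera(name): name is "side" or "top"; returns a dict with "pixels" (420x560x3 uint8, red, green, blue), "vfov" (degrees; the focal length in pixels is half the picture's height over the tangent of half this angle, whatever the lens; pixels are square), "cx", "cy" (the principal point, pixels), "dist_coeffs" ([k1, k2, p1, p2, k3] as OpenCV has them; the pictures are not rectified), "world_to_cam" (4x4, takes a point from world to camera coordinates). Camera axes: x right, y down, z forward; pixel columns grow to the right and rows downward; lengths in m; the calibration is good to about 2 mm. A picture is of the moment at which its call begins. There is no depth.
- bot.finish_job(): hands the job in; it is judged then, once.
Trained networks look in a picture, given as the dict that the camera call returned (one of the last four; its "shot" number tells which), for a name from the list of things; names that differ only in an ending like _2 or _b are one class to them, and where a whole thing is asked for, a point or a joint stands for the part that bears it (a point fixed in the world has none). Each returns a list of dicts, best first, with "score" (0 to 1); they miss things now and then, are a little off and sometimes report something else, mostly with a low value. They report only what shows in the picture. A call takes as long as a camera call.
- bot.look_for(target, picture): "bbox" ([left, top, right, bottom] in pixels, round what is visible of it).
- bot.regions_of(target, picture): "mask" (420x560 bool, what is visible of it) and "bbox" ([left, top, right, bottom] in pixels, round what is visible of it).
The state is a dict: "time": time; "q": joint angles; "joint_vel": joint speeds; "joint_torque": joint torques, N m; "tool_pos": TCP position; "tcp_rot": TCP orientation; "wrist_force": force on the tool from outside, world axes, zero at the start; "torque": the same for the moment, N m; "width": opening from 0.0 (shut) to 1.0 (fully open); "grip_force": force on a finger pad.
Only numpy, scipy, OpenCV 4.12 (cv2) and the standard library are available. Lean on these libraries where they do the work, as an engineer would, in place of code of your own. Each camera call takes 0.05 s, during which the arm holds its last target. There are 200 camera calls.

TASK

The blister card is already lying in the press. Lower the press's lid by its handle until it is fully closed, without letting it slam; only then turn the clamp knob beside it clockwise from its home stop, counting the clicks, to the third click and not past it, and keep hold of it there: the knob runs back if you let go, so finish with the gripper still gripping the knob at the third click and the lid still shut. Leave the cartons, strips and bottles round the press where they are.

Things in the scene. Friction and masses are not known exactly. Their poses are not given: they have to be found in the camera images.
- press: Blister press fixed to the desk: dark base plate 215 x 305 x 8 mm on 4 mm feet, with a white bed frame (left) and white knob housing (right, top at z 52 mm). Origin: middle of its underside, on the desk; x to its back (the hinge), y to its left, z up; turned up to 0.35 rad. Closed lid's top: z 67 mm
- lid_hinge (a point): Middle of the lid's hinge axis at the rear of the press, 50 mm above the desk (press frame x 100, y 40 mm). The axis is parallel to the press's y axis
- lid_handle (a point): Middle of the lid handle: a round black bar, 14 mm thick, 122 mm long, parallel to the hinge, 218 mm from its axis, on 10 mm arms 55 mm either side of the middle. The lid plate (13 mm thick) begins 42 mm behind the bar's axis. Closed: at x -118, y 40, z 62 mm in the press frame, free all round, base plate's top at z 12 mm
- lid (a joint): Opening of the lid, rad: 0 closed, growing as the handle rises and swings rearward about the hinge; starts at 0.65 to 1.15. At angle a the handle stands 218 mm from the hinge axis, to the front, a + 0.055 rad above level. A stiff friction hinge: the lid stays where it is left; 1 to 5 N down at the handle moves it. The knob's dog blocks it if the knob is turned first
- knob (a joint): Clamp knob, rad: 0 at the home stop (start), growing clockwise from above. Clicks every 0.419: first 0.419, second 0.838, third 1.257; a fourth at 1.676. A click is a crest of torque about halfway between stops (0.15 N m before the third), then a drop. A spring grows with the angle: at the third it beats the click (0.1 N m), so the knob runs back to the second if let go
- knob_grip (a point): Point on the knob's upright axis 98 mm above the desk (press frame x -30, y -110 mm), where to grip from above: the knob is a black bar 14 mm wide, 50 mm long, from z 76 to 107 mm, on a round skirt of 52 mm diameter whose top is at z 76 mm. Grip across the 14 mm width
- knob_pointer (a point): Pointed tip of the knob's bar, 28 mm from knob_grip, at the same height: the bar runs from one to the other. In the press frame it points 0.314 rad to the right of +x at home and to -y, away from the lid, at the third click; pips on the housing mark the stops. Under the knob a 46 mm steel dog points the other way and swings over a lug on the closed lid
- carton: Loose tablet carton, 60 x 85 x 31 mm, at the left of the press; origin at its underside. To be left alone
- strip: Loose blister strip, 40 x 96 x 6 mm, at the left of the press; origin at its underside. To be left alone
- jar: Loose white screw-cap bottle, 49 mm diameter, 88 mm high, at the right of the press; origin at its underside. To be left alone
- vial: Loose small brown bottle, 28 mm diameter, 77 mm high, at the right of the press; origin at its underside. To be left alone

How it is judged:
On the way, in this order (a step that is already met when the one before it is completed fails the run):
1. the lid is fully closed (within 0.03 rad) (value of joint lid below 0.03 rad), for 0.2 s.
2. the knob, gripped by the fingers, is at the third click (within 0.12 rad) (value of joint knob between 1.137 and 1.377 rad and contact force between the fingers and knob above 2 N), for 0.2 s.
At the end, for the whole second after the job is handed in: The lid is closed within 0.03 rad, the knob stands still at the third click (1.257 rad, within 0.12) and the fingers still grip it with more than 2 N (all of step 2 and value of joint lid below 0.03 rad and velocity of joint knob between -0.1 and 0.1 rad/s); the arm keeps its last pose, push and grip.
It fails at once if the knob is turned past the third click, over the crest to the fourth (beyond 1.5 rad) (value of joint knob above 1.5 rad).
It fails at once if the knob is turned (beyond 0.3 rad) while the lid is open (beyond 0.06 rad) (value of joint knob above 0.3 rad and value of joint lid above 0.06 rad).
It fails at once if the lid slams: it comes down faster than 2 rad/s within 0.3 rad of closed (value of joint lid below 0.3 rad and velocity of joint lid below -2 rad/s).
It fails at once if the carton, the strip or one of the bottles is moved by more than 30 mm, or a bottle is knocked over (distance of any of carton, strip, jar, vial from where it was at the start of the episode above 0.03 m or angle between any of jar, vial's own z axis and vertical above 0.6 rad).
It also fails if it takes over 54 s, if anything falls off the work surface, if the arm or the gripper's body presses on something with over 40 N, if the wrist force passes 120 N, or if a joint passes its speed limit or range.

## Working session

There is one attempt and no reset: what is moved stays moved. The work goes in short steps, Python scripts to look and compute and a shell command to move; the robot and the scene stay as the last step left them, time stands still between calls to the robot, and variables do not carry over. Pictures are saved under pics/ and viewed, at most 10 in all, crops included, and the job is handed in when it is done.

```bash
mkdir -p pics; ls
python3 - <<'E'
from workcell import bot
import cv2,numpy as np
s=bot.read_state(); print({k:np.round(v,3).tolist() for k,v in s.items()})
for n in ("top","side"):
    p=bot.read_camera(n); cv2.imwrite(f"pics/{n}0.png",p["pixels"][:,:,::-1])
    print(n,p["vfov"],p["cx"],p["cy"],p["dist_coeffs"],np.round(p["world_to_cam"],3).tolist())
    for t in ("press","lid_handle","lid_hinge","knob","knob_grip","knob_pointer","lid","carton","strip","jar","vial"):
        print(t,[(round(float(d["score"]),2),np.round(d["bbox"]).tolist()) for d in bot.look_for(t,p)[:2]])
E
```

```text
pics
{'time': 0.0, 'q': [-1.324, 0.265, 1.605, 0.0, 1.274, -0.037], 'joint_vel': [-0.001, -0.0, 0.001, 0.001, 0.0, 0.002], 'joint_torque': [0.001, -51.511, -36.731, 0.0, 0.013, -0.0], 'tool_pos': [0.189, -0.647, 0.23], 'tcp_rot': [-3.108, -0.444, 0.0], 'wrist_force': [0.867, -0.24, -0.575], 'torque': [-0.067, -0.063, 0.011], 'grip_force': 0.0, 'width': 1.004}
top 48.46790152530756 281.76364258546204 217.61618217149055 [-0.13487912  0.          0.          0.          0.        ] [[0.027, -1.0, 0.011, 0.004], [-0.989, -0.028, -0.147, 0.617], [0.147, -0.007, -0.989, 1.002], [0.0, 0.0, 0.0, 1.0]]
press [(0.72, [213.0, 160.0, 364.0, 297.0])]
lid_handle [(0.56, [221.0, 162.0, 330.0, 244.0])]
lid_hinge [(0.56, [213.0, 160.0, 366.0, 292.0])]
knob []
knob_grip [(0.83, [318.0, 241.0, 344.0, 273.0])]
knob_pointer [(0.88, [318.0, 245.0, 342.0, 270.0])]
lid [(0.58, [220.0, 160.0, 329.0, 251.0]), (0.51, [369.0, 247.0, 385.0, 258.0])]
carton [(0.78, [187.0, 165.0, 231.0, 198.0])]
strip [(0.88, [172.0, 210.0, 216.0, 236.0])]
jar [(0.74, [370.0, 212.0, 396.0, 236.0]), (0.63, [213.0, 161.0, 364.0, 29
[... 248 characters left out ...]
4, 0.064, -0.5, -0.49], [-0.499, -0.026, -0.866, 1.39], [0.0, 0.0, 0.0, 1.0]]
press [(0.96, [201.0, 143.0, 373.0, 270.0])]
lid_handle [(0.94, [238.0, 143.0, 366.0, 261.0])]
lid_hinge [(0.81, [200.0, 140.0, 372.0, 268.0]), (0.45, [194.0, 173.0, 209.0, 201.0])]
knob [(0.67, [238.0, 156.0, 265.0, 186.0])]
knob_grip [(0.63, [239.0, 156.0, 264.0, 188.0])]
knob_pointer [(0.66, [235.0, 160.0, 265.0, 186.0])]
lid [(0.9, [243.0, 142.0, 367.0, 262.0])]
carton [(0.68, [359.0, 244.0, 410.0, 288.0])]
strip [(0.77, [376.0, 222.0, 414.0, 245.0]), (0.35, [201.0, 141.0, 373.0, 270.0])]
jar [(0.68, [175.0, 192.0, 205.0, 230.0]), (0.51, [238.0, 160.0, 264.0, 187.0])]
vial [(0.53, [193.0, 173.0, 208.0, 199.0])]
```

Run:
```python
import cv2
a=cv2.imread("pics/top0.png")[130:330,150:430]; b=cv2.imread("pics/side0.png")[110:310,160:440]
cv2.imwrite("pics/t1.png",cv2.resize(a,None,fx=2.8,fy=2.8,interpolation=2)); cv2.imwrite("pics/s1.png",cv2.resize(b,None,fx=2.8,fy=2.8,interpolation=2))
```

```text
(no output)
```

View pics/t1.png

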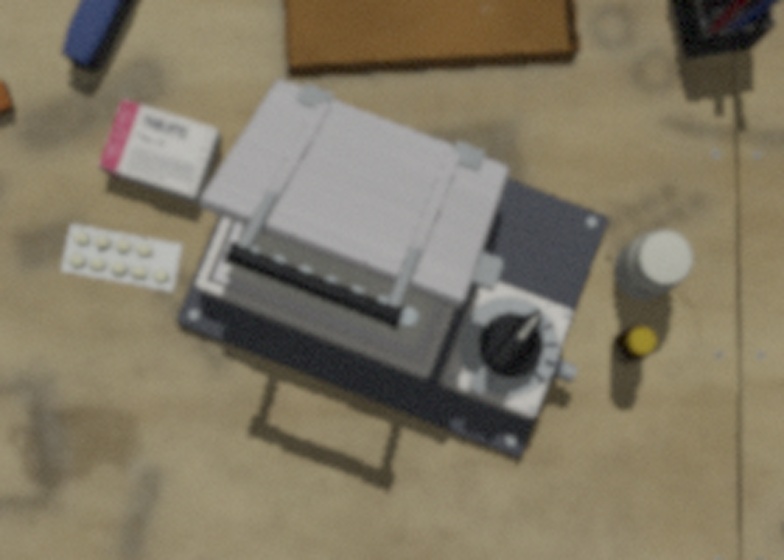

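View pics/s1.png

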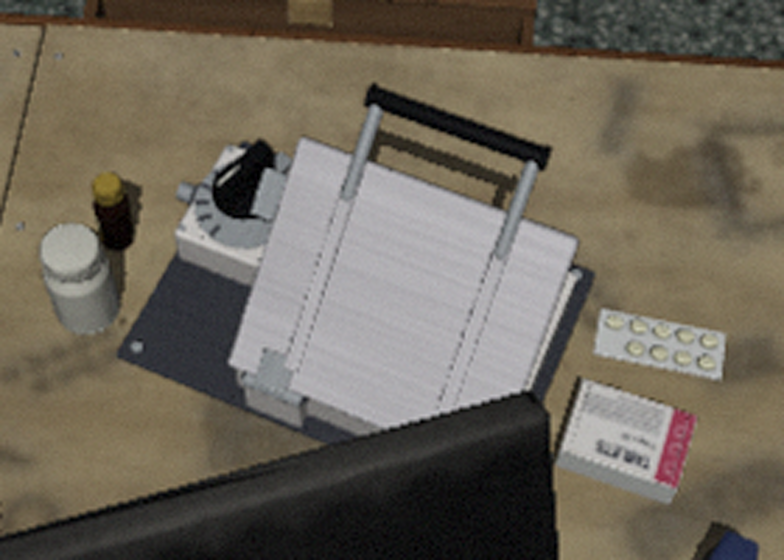

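The views show the press yawed about -0.36 rad. In the top crop the base corners are (180,325), (520,457) and (608,217), the handle bar runs (232,252)-(405,316), and the knob is at (512,345). In the side crop the handle runs (372,97)-(547,157). Next I fit the pose and lid angle from both views.

```bash
cat > h.py <<'E'
import numpy as np,cv2
from scipy.optimize import least_squares
def proj(p,P):
    f=210/np.tan(np.radians(p["vfov"])/2); M=np.array(p["world_to_cam"])
    K=np.array([[f,0,p["cx"]],[0,f,p["cy"]],[0,0,1.]])
    return cv2.projectPoints(np.atleast_2d(P).astype(float),cv2.Rodrigues(M[:3,:3])[0],M[:3,3],K,np.array(p["dist_coeffs"],float))[0][:,0]
def handle(a,y=.04): return np.array([.1-.218*np.cos(a+.055),y,.05+.218*np.sin(a+.055)])
def w(v,P):
    c,s=np.cos(v[2]),np.sin(v[2]); return np.array([[c,-s,0],[s,c,0],[0,0,1]])@np.array(P)+[v[0],v[1],0]
E
python3 - <<'E'
from h import *
from workcell import bot
T=bot.read_camera("top");S=bot.read_camera("side")
t=lambda *u:np.array(u)/2.8+[150,130]
s=lambda *u:np.array(u)/2.8+[160,110]
C=lambda a,b:(lambda q:[a*.1075,b*.1525,.012])
obs=[(T,C(-1,1),t(180,325)),(T,C(-1,-1),t(520,459)),(T,C(1,-1),t(608,217)),(S,C(1,-1),s(118,355)),(S,C(-1,1),s(594,270)),
(T,lambda q:handle(q,.101),t(230,252)),(T,lambda q:handle(q,-.021),t(404,317)),(S,lambda q:handle(q,-.021),s(372,97)),(S,lambda q:handle(q,.101),s(547,157)),
(S,lambda q:[-.03,-.11,.107],s(250,170)),(T,lambda q:[-.03+.028*np.cos(.314),-.11-.028*np.sin(.314),.105],t(538,313))]
r=lambda v:np.concatenate([proj(p,w(v,f(v[3])))[0]-o for p,f,o in obs])
R=least_squares(r,[.55,0,-.36,.9],loss="soft_l1"); v=R.x
print(v.round(4)); print(r(v).reshape(-1,2).round(1).tolist())
np.save("v.npy",v)
for n,P in (("handle",handle(v[3])),("closed",handle(0)),("grip",[-.03,-.11,.098])): print(n,w(v,P).round(4))
for n in ("carton","strip","jar","vial"):
    print(n,[(x["score"],np.round(x["bbox"]).tolist()) for x in bot.look_for(n,T)[:1]])
E
```

```text
[ 0.6036  0.0018 -0.343   0.7238]
[[-3.3, -1.4], [-0.6, -0.9], [-0.3, -1.2], [-0.3, -0.5], [2.0, -0.5], [0.2, -0.0], [-2.1, -0.1], [-0.6, -1.1], [-1.1, -0.5], [-2.9, -3.5], [0.6, -0.5]]
handle [0.5651 0.058  0.2031]
closed [0.5062 0.0791 0.062 ]
grip [ 0.5383 -0.0917  0.098 ]
carton []
strip [(0.74, [172.0, 210.0, 215.0, 234.0])]
jar [(0.93, [369.0, 211.0, 395.0, 236.0])]
vial [(0.72, [369.0, 247.0, 387.0, 257.0])]
```

```bash
cat >> h.py <<'E'
from scipy.spatial.transform import Rotation as Ro
def go(s,target,ydir=None):
    R=Ro.from_rotvec(s["tcp_rot"]).as_matrix(); d=R.T@(np.array(target)-s["tool_pos"])
    print("shift units",(d/.05).round(3), "z axis",R[:,2].round(3))
    if ydir is not None:
        y=R.T@np.array([np.cos(ydir),np.sin(ydir),0]); a=np.arctan2(-y[0],y[1])
        a=(a+np.pi/2)%np.pi-np.pi/2; print("spin units",(a*10).round(2),"or +-31.4")
E
python3 - <<'E'
from h import *
from workcell import bot
v=np.load("v.npy"); s=bot.read_state(); R=Ro.from_rotvec(s["tcp_rot"]).as_matrix(); print(R.round(3),s["q"])
h=w(v,handle(v[3])); go(s,[h[0],h[1],.28],v[2])
E
```

```text
[[ 0.96  0.28  0.  ]
 [ 0.28 -0.96  0.  ]
 [ 0.   -0.   -1.  ]] [-1.32392017e+00  2.63899947e-01  1.60399514e+00  5.68984400e-06
  1.27370373e+00 -3.69326833e-02]
shift units [ 11.175 -11.45   -0.974] z axis [ 0.  0. -1.]
spin units -9.44 or +-31.4
```

```bash
python3 -m creep '[[0.3,-0.3,-0.3,0,0.5],[0.6,-0.6,-0.3,0,0.5],[0.7,-0.72,-0.2,0,0.5],[0.7,-0.72,-0.2,0,0.5],[0.7,-0.72,0,0,0.5],[0.7,-0.72,0,0,0.5],[0.7,-0.72,0,0,0.5],[0.7,-0.72,0,0,0.5],[0.7,-0.72,0,0,0.5],[0.7,-0.72,0,0,0.5],[0.7,-0.72,0,0,0.5],[0.7,-0.72,0,0,0.5],[0.7,-0.72,0,0,0.5],[0.7,-0.72,0,0,0.5],[0.7,-0.72,0,0,0.5],[0.7,-0.72,0,0,0.5],[0.4,-0.45,0,0,0.5]]' 40; python3 -m creep '[[0,0,0,-0.95,0.5],[0,0,0,-0.95,0.5],[0,0,0,-0.95,0.5],[0,0,0,-0.95,0.5],[0,0,0,-0.95,0.5],[0,0,0,-0.95,0.5],[0,0,0,-0.95,0.5],[0,0,0,-0.95,0.5],[0,0,0,-0.95,0.5],[0,0,0,-0.9,0.5],[0,0,0,0,0.5]]'
python3 - <<'E'
from h import *
from workcell import bot
v=np.load("v.npy"); s=bot.read_state()
h=w(v,handle(v[3])); go(s,[h[0],h[1],h[2]-.015],v[2])
for n in ("top","side"):
    p=bot.read_camera(n); 
    im=p["pixels"][:,:,::-1].copy()
    for P in (w(v,handle(v[3],.101)),w(v,handle(v[3],-.021)),s["tool_pos"]): cv2.circle(im,tuple(int(x) for x in proj(p,P)[0].round()),1,(0,0,255),-1)
    cv2.imwrite(f"pics/{n}2.png",cv2.resize(im[100:310,150:430],None,fx=2.8,fy=2.8,interpolation=2))
a=[cv2.imread(f"pics/{n}2.png") for n in ("top","side")]
cv2.imwrite("pics/c2.png",cv2.resize(np.hstack(a),(800,300)))
E
```

```text
time: 3.62
tool_pos: [0.562, 0.0591, 0.2825]
tcp_rot: [-3.109, -0.448, -0.002]
wrist_force: [-0.1, 0.3, -0.4]
width: 0.501
grip_force: 0.0
time: 5.0
tool_pos: [0.5613, 0.0567, 0.2824]
tcp_rot: [2.567, 1.81, 0.002]
wrist_force: [-0.2, 0.5, -0.6]
width: 0.501
grip_force: 0.0
shift units [0.048 0.06  1.885] z axis [ 0.001  0.    -1.   ]
spin units 0.01 or +-31.4
```

View pics/c2.png

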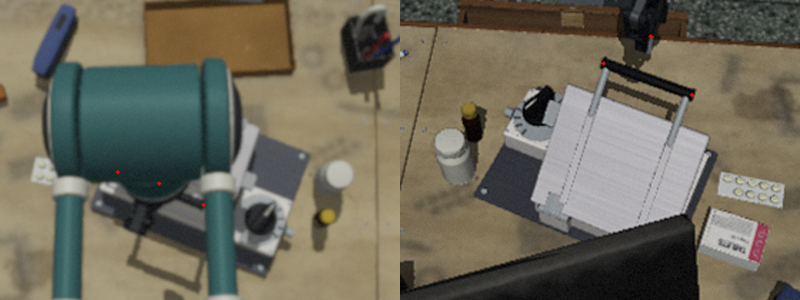

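The side view shows the marks on the handle ends and the gripper above and in front of the bar's middle, so I descend and grip.

```bash
python3 -m creep '[[0.05,0.06,0.2,0,0.5],[0,0,0.3,0,0.5],[0,0,0.3,0,0.5],[0,0,0.3,0,0.5],[0,0,0.3,0,0.5],[0,0,0.2,0,0.5],[0,0,0.15,0,0.5],[0,0,0.1,0,0.5],[0,0,0,0,0.5]]' 40;  python3 -m creep '[[0,0,0,0,0.1],[0,0,0,0,0.1],[0,0,0,0,0.1],[0,0,0,0,0.1],[0,0,0,0,0.1],[0,0,0,0,0.1]]' 40
```

```text
time: 6.22
tool_pos: [0.5654, 0.0574, 0.1886]
tcp_rot: [-2.567, -1.811, 0.0]
wrist_force: [-0.7, 0.3, -0.2]
width: 0.502
grip_force: 0.0
time: 6.98
tool_pos: [0.5656, 0.0575, 0.1891]
tcp_rot: [2.567, 1.811, 0.001]
wrist_force: [0.1, 0.5, 2.1]
width: 0.143
grip_force: 39.1
```

```bash
python3 -c "
import numpy as np
b=np.linspace(.7788,.055,19);print(np.c_[-np.diff(np.cos(b)),-np.diff(np.sin(b))].dot(4.36).round(3).tolist())"
```

```text
[[-0.121, 0.127], [-0.115, 0.132], [-0.11, 0.137], [-0.104, 0.141], [-0.099, 0.145], [-0.093, 0.149], [-0.087, 0.152], [-0.081, 0.156], [-0.074, 0.159], [-0.068, 0.162], [-0.061, 0.164], [-0.055, 0.167], [-0.048, 0.169], [-0.041, 0.17], [-0.034, 0.172], [-0.027, 0.173], [-0.02, 0.174], [-0.013, 0.175]]
```

```bash
python3 -m creep '[[0,-0.12,0.127,0,0.1],[0,-0.115,0.132,0,0.1],[0,-0.11,0.137,0,0.1],[0,-0.104,0.141,0,0.1],[0,-0.1,0.145,0,0.1],[0,-0.093,0.149,0,0.1],[0,-0.087,0.152,0,0.1],[0,-0.08,0.156,0,0.1],[0,-0.074,0.16,0,0.1],[0,0,0,0,0.1]]'; python3 -m creep '[[0,-0.068,0.162,0,0.1],[0,-0.061,0.164,0,0.1],[0,-0.055,0.167,0,0.1],[0,-0.048,0.17,0,0.1],[0,-0.04,0.17,0,0.1],[0,-0.034,0.172,0,0.1],[0,-0.027,0.173,0,0.1],[0,0,0,0,0.1]]'
```

```text
time: 8.22
tool_pos: [0.5232, 0.0727, 0.1223]
tcp_rot: [-2.566, -1.81, 0.0]
wrist_force: [4.5, 2.9, -4.1]
width: 0.144
grip_force: 38.9
time: 9.22
tool_pos: [0.5085, 0.0779, 0.0638]
tcp_rot: [2.567, 1.811, 0.001]
wrist_force: [7.9, 3.0, -4.4]
width: 0.146
grip_force: 38.9
```

```bash
python3 -m creep '[[0,-0.02,0.1,0,0.1],[0,-0.01,0.1,0,0.1],[0,0,0.1,0,0.1],[0,0,0.05,0,0.1],[0,0,0,0,0.1]]'
```

```text
time: 9.85
tool_pos: [0.5075, 0.0783, 0.0505]
tcp_rot: [2.567, 1.811, 0.0]
wrist_force: [-3.8, 0.1, 25.0]
width: 0.144
grip_force: 42.0
```

```bash
python3 -m creep '[[0,0,0,0,0.5],[0,0,0,0,0.5],[0,0,0,0,0.5],[0,0,0,0,0.5],[0,0,-0.2,0,0.5],[0,0,-0.4,0,0.5],[0,0,-0.6,0,0.5],[0,0,-0.7,0,0.5],[0,0,-0.6,0,0.5],[0,0,0,0,0.5]]'
python3 - <<'E'
from h import *
from workcell import bot
v=np.load("v.npy"); s=bot.read_state()
g=w(v,[-.03,-.11,.17]); go(s,g,v[2]-.314+np.pi/2)
p=bot.read_camera("side"); im=p["pixels"][:,:,::-1].copy(); im=cv2.resize(im[120:300,170:410],None,fx=3.2,fy=3.2,interpolation=2)
D=lambda P,c:cv2.circle(im,tuple(int(x) for x in ((proj(p,w(v,P))[0]-[169.5,119.5])*3.2).round()),2,c,-1)
for y in(.101,.04,-.021): D(handle(0,y),(0,0,255));D(handle(.06,y),(0,255,0))
D([-.03,-.11,.107],(0,0,255));D([-.03+.028*np.cos(.314),-.11-.028*np.sin(.314),.107],(0,255,0))
for a in(-1,1):
  for b in (-1,1): D([a*.1075,b*.1525,.012],(255,0,0))
cv2.imwrite("pics/s3.png",im)
E
```

```text
time: 11.1
tool_pos: [0.5093, 0.0785, 0.1763]
tcp_rot: [2.564, 1.809, 0.01]
wrist_force: [-0.2, 0.7, -0.2]
width: 0.5
grip_force: 0.0
shift units [-3.013  1.688  0.128] z axis [ 0.007  0.001 -1.   ]
spin units -12.56 or +-31.4
```

View pics/s3.png

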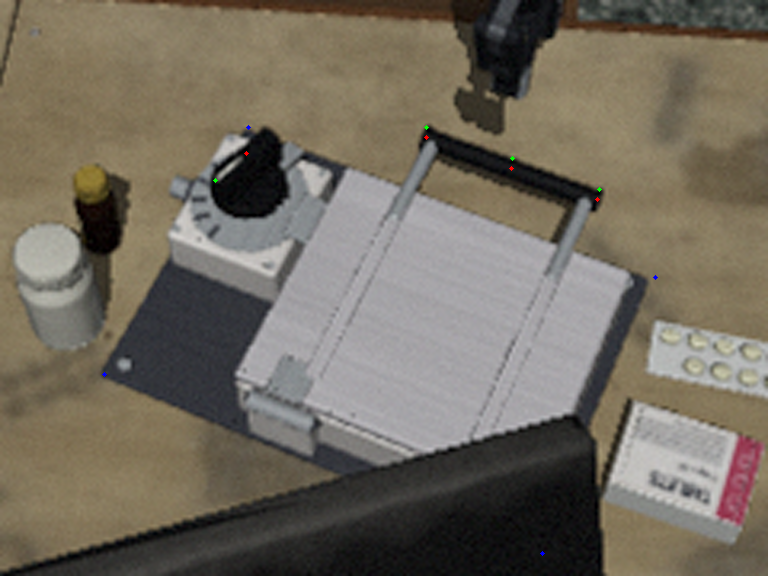

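The lid has shut: the bar now lies on the red "closed" marks at (425,137)-(597,200). The knob bar runs from (214,183) to (268,131), which agrees with the model. Next I go above the knob.

```bash
python3 -m creep '[[-0.3,0.17,0,0,0.5],[-0.6,0.34,0,0,0.5],[-0.6,0.34,0,0,0.5],[-0.6,0.34,0,0,0.5],[-0.6,0.34,0,0,0.5],[-0.3,0.16,0,0,0.5],[0,0,0,-0.9,0.5],[0,0,0,-0.9,0.5],[0,0,0,-0.9,0.5],[0,0,0,-0.9,0.5],[0,0,0,-0.9,0.5],[0,0,0,-0.9,0.5],[0,0,0,-0.9,0.5],[0,0,0,-0.9,0.5],[0,0,0,-0.9,0.5],[0,0,0,-0.9,0.5],[0,0,0,-0.9,0.5],[0,0,0,-0.9,0.5],[0,0,0,-0.9,0.5],[0,0,0,-0.86,0.5]]'; python3 -m creep '[[0,0,0.3,0,0.5],[0,0,0.2,0,0.5],[0,0,0,0,0.5]]'
python3 - <<'E'
from h import *
from workcell import bot
v=np.load("v.npy"); s=bot.read_state(); print(s["q"].round(3) if hasattr(s["q"],"round") else s["q"])
g=w(v,[-.03,-.11,.083]); go(s,g,v[2]-.314+np.pi/2)
p=bot.read_camera("side"); im=p["pixels"][:,:,::-1].copy(); im=cv2.resize(im[100:240,170:370],None,fx=4,fy=4,interpolation=2)
D=lambda P,c:cv2.circle(im,tuple(int(x) for x in ((proj(p,P)[0]-[169.5,99.5])*4).round()),2,c,-1)
D(w(v,[-.03,-.11,.107]),(0,0,255)); D(s["tool_pos"],(255,0,255))
cv2.imwrite("pics/s4.png",im)
E
```

```text
time: 13.65
tool_pos: [0.5352, -0.0912, 0.1713]
tcp_rot: [-1.008, -2.973, 0.0]
wrist_force: [-1.1, -0.5, 0.9]
width: 0.494
grip_force: 0.0
time: 14.02
tool_pos: [0.5345, -0.091, 0.1452]
tcp_rot: [-1.013, -2.97, 0.001]
wrist_force: [0.5, 0.0, -0.2]
width: 0.499
grip_force: 0.0
[-0.215  0.088  1.976  0.     1.082 -1.128]
shift units [-0.074  0.039  1.244] z axis [-0.004  0.001 -1.   ]
spin units -0.0 or +-31.4
```

View pics/s4.png

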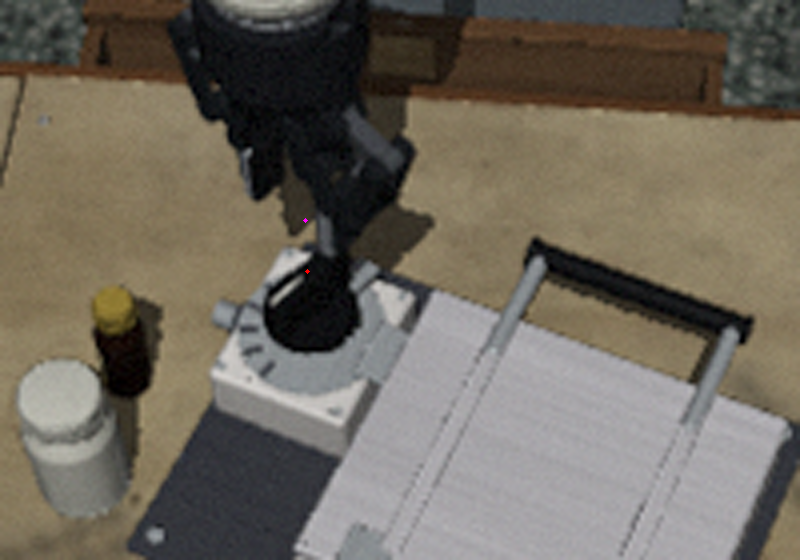

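The knob stripe (270,303)-(300,275) runs to my centre mark at (307,271), and the fingertips at (260,190) and (330,245) straddle it. I descend and close gently.

```bash
python3 -m creep '[[-0.07,0.04,0.2,0,0.5],[0,0,0.3,0,0.5],[0,0,0.3,0,0.5],[0,0,0.2,0,0.5],[0,0,0.1,0,0.5],[0,0,0.1,0,0.5],[0,0,0,0,0.5]]'; python3 -m creep '[[0,0,0,0,0.1],[0,0,0,0,0.1],[0,0,0,0,0.1],[0,0,0,0,0.1],[0,0,0,0,0.1],[0,0,0,0,0.1]]' 30
```

```text
time: 14.95
tool_pos: [0.54, -0.0919, 0.0873]
tcp_rot: [-1.013, -2.973, 0.0]
wrist_force: [-0.2, -0.6, 0.2]
width: 0.498
grip_force: 0.0
time: 15.7
tool_pos: [0.5407, -0.0918, 0.0881]
tcp_rot: [1.013, 2.972, 0.001]
wrist_force: [0.9, 3.9, 5.3]
width: 0.157
grip_force: 32.2
```

```bash
cat > st.py <<'E'
from h import *
from workcell import bot
s=bot.read_state();R=Ro.from_rotvec(s["tcp_rot"]).as_matrix();v=np.load("v.npy")
print("knob est",round(float(v[2]-.314+np.pi/2-np.arctan2(R[1,1],R[0,1])),3),"M",np.round(s["torque"],3),"F",np.round(s["wrist_force"],1),"xy",np.round(s["tool_pos"],4),"q6",round(s["q"][5],3),"tilt",R[:,2].round(3))
E
python3 st.py; for i in 1; do python3 -m creep '[[0,0,0,0,0.1],[0,0,0,0.4,0.1],[0,0,0,0.4,0.1],[0,0,0,0.3,0.1],[0,0,0,0,0.1]]' 60 >/dev/null; python3 st.py; python3 -m creep '[[0,0,0,0.4,0.1],[0,0,0,0.4,0.1],[0,0,0,0.3,0.1],[0,0,0,0,0.1]]' >/dev/null; python3 st.py; python3 -m creep '[[0,0,0,0.4,0.1],[0,0,0,0.4,0.1],[0,0,0,0.4,0.1],[0,0,0,0.4,0.1],[0,0,0,0.4,0.1],[0,0,0,0,0.1]]' ; python3 st.py; done
```

```text
knob est -0.0 M [ 0.548 -0.139 -0.125] F [0.9 3.9 5.3] xy [ 0.5407 -0.0918  0.0881] q6 -1.128 tilt [ 0.001  0.    -1.   ]
knob est 0.11 M [0.494 0.002 0.055] F [0.2 2.8 5.8] xy [ 0.5407 -0.0918  0.0882] q6 -1.018 tilt [ 0.001 -0.    -1.   ]
knob est 0.22 M [0.477 0.024 0.041] F [-0.3  3.5  5.2] xy [ 0.5406 -0.0919  0.0882] q6 -0.908 tilt [ 0.001 -0.    -1.   ]
time: 17.58
tool_pos: [0.5404, -0.092, 0.0882]
tcp_rot: [1.61, 2.697, 0.0]
wrist_force: [-0.6, 1.7, 7.3]
width: 0.147
grip_force: 62.7
knob est 0.42 M [ 0.434  0.117 -0.019] F [-0.6  1.7  7.3] xy [ 0.5404 -0.092   0.0882] q6 -0.708 tilt [ 0.001 -0.    -1.   ]
```

```bash
python3 -m creep '[[0,0,0,0.4,0.1],[0,0,0,0.4,0.1],[0,0,0,0.4,0.1],[0,0,0,0,0.1]]' >/dev/null; python3 st.py; python3 -m creep '[[0,0,0,0.4,0.1],[0,0,0,0.4,0.1],[0,0,0,0.2,0.1],[0,0,0,0,0.1]]' >/dev/null; python3 st.py; python3 -m creep '[[0,0,0,0.4,0.1],[0,0,0,0.4,0.1],[0,0,0,0.4,0.1],[0,0,0,0.4,0.1],[0,0,0,0.4,0.1],[0,0,0,0,0.1]]' >/dev/null; python3 st.py
```

```text
knob est 0.539 M [0.363 0.11  0.16 ] F [0.9 2.3 5.7] xy [ 0.5403 -0.092   0.0882] q6 -0.588 tilt [ 0. -0. -1.]
knob est 0.639 M [0.43  0.226 0.124] F [-0.7  1.6  7.2] xy [ 0.5402 -0.0921  0.0882] q6 -0.488 tilt [ 0. -0. -1.]
knob est 0.84 M [0.392 0.239 0.076] F [-0.2  1.3  7.2] xy [ 0.54   -0.0921  0.0882] q6 -0.288 tilt [-0. -0. -1.]
```

```bash
python3 -m creep '[[0,0,0,0.4,0.1],[0,0,0,0.4,0.1],[0,0,0,0.3,0.1],[0,0,0,0,0.1]]' >/dev/null; python3 st.py; python3 -m creep '[[0,0,0,0.4,0.1],[0,0,0,0.4,0.1],[0,0,0,0.2,0.1],[0,0,0,0,0.1]]' >/dev/null; python3 st.py; python3 -m creep '[[0,0,0,0.4,0.1],[0,0,0,0.4,0.1],[0,0,0,0.3,0.1],[0,0,0,0,0.1]]' >/dev/null; python3 st.py
```

```text
knob est 0.949 M [0.466 0.374 0.11 ] F [-1.9  1.8  8.8] xy [ 0.5399 -0.092   0.0882] q6 -0.178 tilt [-0. -0. -1.]
knob est 1.049 M [0.431 0.378 0.048] F [-1.8  1.9  6.6] xy [ 0.5398 -0.092   0.0882] q6 -0.078 tilt [-0.001 -0.    -1.   ]
knob est 1.16 M [0.394 0.394 0.02 ] F [-2.3  2.5  9.7] xy [ 0.5397 -0.092   0.0882] q6 0.032 tilt [-0.001 -0.    -1.   ]
```

```bash
python3 -m creep '[[0,0,0,0.4,0.1],[0,0,0,0.4,0.1],[0,0,0,0.15,0.1],[0,0,0,0,0.1],[0,0,0,0,0.1]]' ; python3 st.py
python3 - <<'E'
from h import *
from workcell import bot
v=np.load("v.npy")
o=[]
for n,(r,c) in {"side":(100,170),"top":(190,270)}.items():
    p=bot.read_camera(n); im=p["pixels"][:,:,::-1].copy(); im=cv2.resize(im[r:r+140,c:c+100],None,fx=4,fy=4,interpolation=2)
    if n=="side":
        for a in (1.137,1.257,1.377):
            t=-.314-a; P=w(v,[-.03+.028*np.cos(t),-.11+.028*np.sin(t),.107]); cv2.circle(im,tuple(int(x) for x in ((proj(p,P)[0]-[c-.5,r-.5])*4).round()),1,(0,0,255),-1)
    o.append(im)
cv2.imwrite("pics/f.png",np.hstack(o))
E
python3 st.py
```

```text
time: 21.45
tool_pos: [0.5397, -0.092, 0.0882]
tcp_rot: [-2.565, -1.813, 0.001]
wrist_force: [-1.6, 2.3, 7.8]
width: 0.144
grip_force: 63.0
knob est 1.254 M [0.424 0.421 0.077] F [-1.6  2.3  7.8] xy [ 0.5397 -0.092   0.0882] q6 0.127 tilt [-0.001 -0.    -1.   ]
knob est 1.254 M [0.452 0.48  0.112] F [-1.7  3.  10.3] xy [ 0.5397 -0.092   0.0882] q6 0.127 tilt [-0.001 -0.    -1.   ]
```

View pics/f.png

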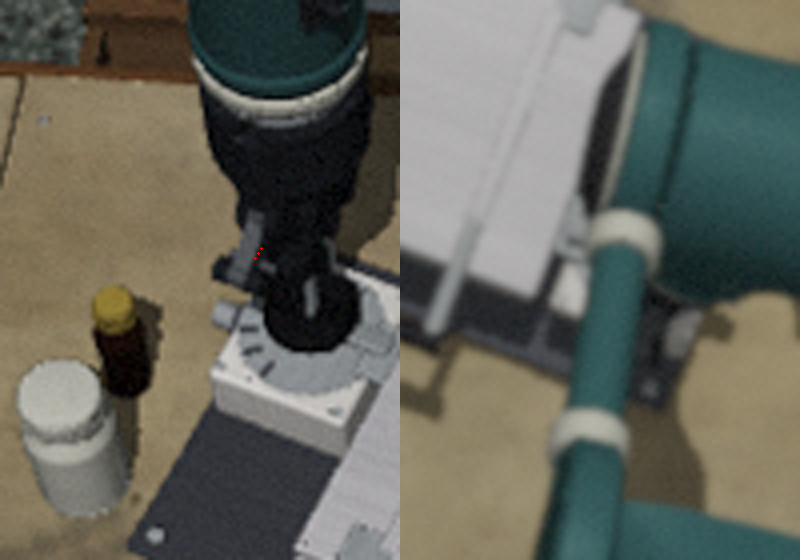

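The picture shows the bar held square between the fingers. The dog's tab now sits over the lid lug near (375,338), and the lid lies flat. The grip moment at home suggests the true angle is slightly behind the tool's, so I add 0.03 rad and hand in.

```bash
python3 -m creep '[[0,0,0,0.3,0.1],[0,0,0,0,0.1],[0,0,0,0,0.1],[0,0,0,0,0.1]]'; python3 st.py; python3 -c "
from workcell import bot
print(bot.finish_job())"
```

```text
time: 22.05
tool_pos: [0.5396, -0.092, 0.0882]
tcp_rot: [-2.592, -1.774, 0.001]
wrist_force: [-2.4, 3.1, 8.4]
width: 0.149
grip_force: 63.0
knob est 1.284 M [0.42  0.425 0.149] F [-2.4  3.1  8.4] xy [ 0.5396 -0.092   0.0882] q6 0.156 tilt [-0.001 -0.    -1.   ]
the job is handed in; nothing more can be done
None
```

I handed the job in with the lid closed and the gripper still holding the knob at about 63 N, at an estimated 1.28 rad, which is within tolerance of the third click; the hand-in returned no verdict.

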